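# Get the calibration weight out from among the reagent jars

## Task

The balance needs its steel calibration weight, which is hemmed in on the reagent rack: first clear the two jars and the square bottle to the empty side tray, leaving the weight where it is until all three stand there. Then set the weight gently in the middle of the balance pan, and only after that put each jar and the bottle back upright in the very place on the rack where it stood at the start. Do not tip any of them over, and do not disturb the small glass beaker.

Things in the scene. Friction and masses are not known exactly. Their poses are not given: they have to be found in the camera images.
- tall_jar_center (a point): Tall round jar: upright white plastic cylinder 42 mm across with a slightly narrower green screw cap 18 mm high; 84 mm tall over all. The point is on its axis half-way up (42 mm above its underside); z points up. 85 to 170 g. Loose, stands on the rack.
- squat_jar_center (a point): Squat round jar: upright white plastic cylinder 54 mm across with a slightly narrower green screw cap 18 mm high; 56 mm tall over all. The point is on its axis half-way up (28 mm above its underside); z points up. 100 to 200 g. Loose, stands on the rack.
- square_bottle_center (a point): Square bottle: white plastic body 42 x 42 mm and 54 mm high, with a round green cap 32 mm across on top; 72 mm tall over all. The point is on its axis half-way up (36 mm above its underside); z points up, x and y are square to its flat sides. 85 to 170 g. Loose, stands on the rack.
- weight_center (a point): Steel 200 g calibration weight: cylinder 32 mm across and 32 mm high, with a narrow neck (12 mm) and a small knob (21 mm across) on top; 46 mm tall over all. The point is on its axis half-way up (23 mm above its underside); z points up. Loose, stands on the rack at rack x = +20 mm, y = 0 (to about 2 mm).
- rack: Reagent rack: fixed dark steel tray 150 mm (its x) by 180 mm (its y), floor 6 mm and lip top 12 mm above the table; lip 5 mm thick. Origin: centre of its underside; -x side towards the robot. Jars and bottle stand in three printed white rings at rack (x, y) = (-38, 0), (20, 55), (20, -55) mm, within 2 mm, in any arrangement, around the weight on its near side and both flanks.
- side_tray: Empty side tray, fixed, dark grey plastic, 120 mm (its x) by 230 mm (its y), floor 5 mm and lip top 12 mm above the table; lip 5 mm thick. Origin: centre of its underside. It lies left or right of the rack and holds the three side by side along its y, for instance 70 mm apart.
- balance: Laboratory balance, fixed: white housing 40 mm high, 185 mm (its x) by 135 mm (its y), with a round steel pan 110 mm across whose top is 50 mm above the table and does not sink. Origin: on the table straight under the centre of the pan. The display is on its -x side. It stands on the other side of the rack from the side tray.
- beaker: Small glass beaker, a bystander: 60 mm across, 70 mm tall, loose, standing beyond the rack at its far left or far right. Origin: centre of its underside.

How it is judged:
By the outcome, as a careful person would: the job done as asked, in the order asked, and still so for the second after the job is handed in, with the robot touching nothing.
It also fails if it takes over 141 s, if anything falls off the work surface, if the arm or the gripper's body presses on something with over 40 N, if the wrist force passes 120 N, or if a joint passes its speed limit or range.

## Robot

A 6-joint arm with a two-finger parallel gripper is mounted at the origin on the work surface. World frame = base frame: x ahead of the robot, y to its left, z up, the work surface at z = 0. Lengths are in m, angles in degrees, forces in N, time in s.
With the tool pointing down it reaches from about 0.325 to 0.775 m from the base axis. Payload 5.5 kg.
Tool frame: the origin (TCP) lies midway between the tips of the shut fingers; the grasp point (between the pads) lies 19 mm behind it; y points along the fingers, z is the direction in which the jaws open and shut, and the axes are right-handed (so a half turn about y gives the same grasp; the last joint's range is limited). The gripper opens to 88 mm and grips with 3 to 60 N. Pads are 20 mm wide; open, the fingers measure 115 mm over their backs; the gripper's body (75 mm by 178 mm) begins 61 mm behind the grasp point.
Start: joints at [-72.347, 5.22, 70.514, -0, 104.267, -3.249], TCP at [0.214, -0.561, 0.223] pointing down, gripper open.
Joint ranges: [-164.24, 164.24], [-49.07, 125.15], [9.68, 141.18], [-86.29, 266.29], [3.28, 154.24], [-151.56, 151.56]. Speed limits (degrees/s): [147.25, 147.25, 172.46, 180, 180, 180].

## Interface

Orientations are given as [roll, pitch, yaw] about the fixed x, y, z axes, in that order (R = Rz(yaw) Ry(pitch) Rx(roll)).
In Python, from plant import state, imaging, manip, outline_of, pinpoint gives the robot as it stands. The module is installed in compiled form; this text tells all that it offers.
- The arm moves only by the tool servo_tool, never from a script. Its argument "series" is a list of rows, each a list of 3 entries, a list of its own where there are three numbers: the closure, from 0 (fully open) to 1 (shut), then the shift along the world's x, y, z scaled (see below), then the turn about the world's z scaled (see below). A call has 1 to 8 rows; each row shifts and turns the commanded pose from where the row before left it; what a row does not reach is not made up. The controller multiplies each number of a shift by 0.1 m and each number of a turn by 0.5 rad. A row lasts 1/12 s, in which the tool goes at most 41.7 mm and 7.16 degrees, less where a joint would pass 70% of its speed; a pose out of reach is approached as far as the arm can. A call with a number of a shift or a turn outside -1 to 1 is refused whole. A call with a gripper value outside its range is refused whole. The fingers move at their own pace and stop on an object; the grip force is fixed at half the most. Time passes only in rows, so rows that do not move let the fingers close. It gives the time, the measured TCP pose, the force and the opening at its end, in the units of the state.
- state(): the state, without advancing time (a new reading comes with each control period).
- imaging.snapshot(name): name is "side" or "top"; returns the picture (480x640x3 uint8, red, green, blue); there is no depth.
- imaging.camera_params(name): a dict with "fx", "fy", "cx", "cy" (pixels), "extrinsics" (4x4, takes a point from camera to world coordinates). Camera axes: x right, y down, z forward; pixel columns grow to the right and rows downward; lengths in m; the calibration is good to about 2 mm. A picture is of the moment at which its call begins. camera_params takes no time and is no camera call.
- manip.hand_in(): hands the job in, once; it reports no verdict.
Trained networks look in the newest picture that a camera, given by its name, has taken for a name from the list of things; names that differ only in an ending like _2 or _b are one class to them, and where a whole thing is asked for, a point or a joint stands for the part that bears it (a point fixed in the world has none). Each returns a list of dicts, best first, with "conf" (0 to 1); they miss things now and then, are a little off and sometimes report something else, mostly with a low value. They report only what shows in the picture. A call takes as long as a camera call.
- outline_of(camera, target): "mask" (480x640 bool, what is visible of it).
- pinpoint(camera, target): "at" ([x, y, z] in m, in world coordinates, good to about 4 mm: a listed point, or the origin of a listed thing).
The state is a dict: "clock": time; "joint_positions": joint angles; "qvel": joint speeds; "effort": joint torques, N m; "position": TCP position; "eef_rot": TCP orientation; "wrist_force": force on the tool from outside, world axes, zero at the start; "moment": the same for the moment, N m; "finger_gap": finger opening in m.
Only numpy, scipy, OpenCV 4.12 (cv2) and the standard library are available. Lean on these libraries where they do the work, as an engineer would, in place of code of your own. Each camera call takes 0.05 s, during which the arm holds its last target.

## Working session

There is one attempt and no reset: what is moved stays moved. The work goes in short steps, Python scripts to look and compute and a tool call to move; the robot and the scene stay as the last step left them, time stands still between calls to the robot, and variables do not carry over. Pictures are saved under pics/ and viewed, and the job is handed in when it is done.

Besides the shell and the picture viewer there is one more tool, called after ">>>" by a JSON object that holds its "fn" and its "kwargs". servo_tool: Moves the arm, as the interface text tells. Its arguments: {"type":"object","properties":{"series":{"type":"array","items":{"type":"array"}}},"required":["series"]}

```bash
mkdir -p pics
python3 - <<'E'
from plant import state, imaging, manip, outline_of, pinpoint
import cv2,numpy as np
s=state(); print(s)
for c in("top","side"):
    im=imaging.snapshot(c); cv2.imwrite(f"pics/{c}0.png",im[:,:,::-1])
    p=imaging.camera_params(c); print(c,p)
    for t in["tall_jar_center","squat_jar_center","square_bottle_center","weight_center","rack","side_tray","balance","beaker"]:
        print(t,[(np.round(d["at"],4).tolist(),round(d["conf"],2)) for d in pinpoint(c,t)])
E
```

```text
{'clock': 0.0, 'joint_positions': array([-7.23470386e+01,  5.26125839e+00,  7.05800455e+01, -8.63142398e-04,
        1.04265984e+02, -3.24922564e+00]), 'qvel': array([ 0.04329676, -0.04443257, -0.08381155, -0.06019418, -0.00590695,
        0.03742097]), 'effort': array([ 1.35217484e-03, -4.46451044e+01, -4.06440675e+01,  6.97351154e-02,
        2.92866980e-02, -1.49544571e-04]), 'position': array([ 0.21396514, -0.56024506,  0.22154428]), 'eef_rot': array([-9.01071633e+01,  5.24544563e-03, -1.59098030e+02]), 'wrist_force': array([-0.9194157 , -0.81898906,  0.04592959]), 'moment': array([-0.01088538, -0.00437763,  0.03313191]), 'finger_gap': 0.08794181878259527}
top {'fx': 464.60785159549783, 'fy': 464.60785159549783, 'cx': 315.912739779082, 'cy': 244.72863774220164, 'extrinsics': array([[ 0.01659784, -0.98494722,  0.17205663,  0.45432432],
       [-0.99963519, -0.01267948,  0.02384778, -0.00882156],
       [-0.02130721, -0.17238969, -0.98479835,  0.95859371],
       [ 0.        ,  0.        ,  0.        ,  1.        ]])}
tall_jar_center [([0.5412, 0.0161, 0.0481], 0.76)]
squat_jar_cen
[... 389 characters left out ...]
7.2366723999881, 'cx': 320.9950874048048, 'cy': 245.59741888620377, 'extrinsics': array([[-0.79422704, -0.39863707,  0.45857594,  0.23973131],
       [-0.60756079,  0.51037732, -0.60859254,  0.50322133],
       [ 0.00856079, -0.76197341, -0.64755173,  0.59985296],
       [ 0.        ,  0.        ,  0.        ,  1.        ]])}
tall_jar_center [([0.5383, 0.0198, 0.0426], 0.88)]
squat_jar_center [([0.5937, -0.0369, 0.033], 0.9)]
square_bottle_center [([0.5979, 0.0746, 0.0405], 0.8)]
weight_center [([0.5943, 0.0191, 0.0267], 0.96)]
rack [([0.5776, 0.019, 0.0046], 0.7)]
side_tray [([0.501, 0.2947, 0.0034], 0.58)]
balance [([0.5622, -0.2935, 0.0031], 0.62)]
beaker [([0.7296, 0.1922, 0.005], 0.69)]
```

View pics/top0.png

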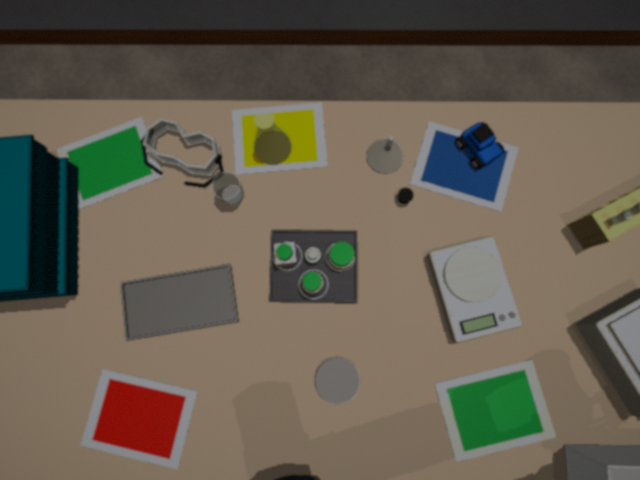

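View pics/side0.png

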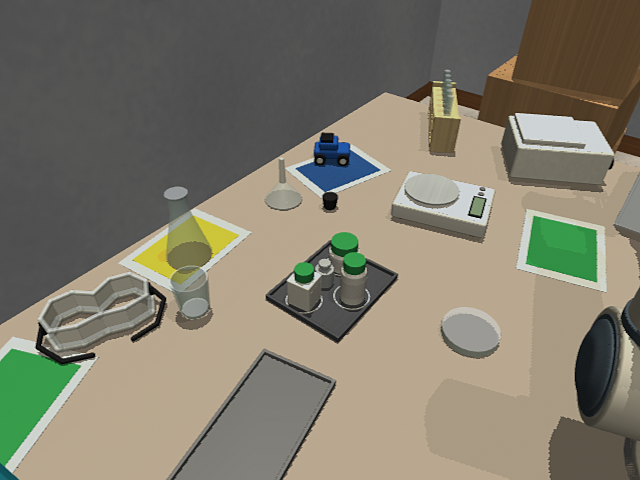

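```bash
cat > h.py <<'E'
from plant import state, imaging, manip, outline_of, pinpoint
import cv2,numpy as np
from scipy.optimize import least_squares
def proj(c,P):
    p=imaging.camera_params(c);T=np.linalg.inv(p["extrinsics"]);P=np.atleast_2d(P)
    q=P@T[:3,:3].T+T[:3,3];return np.c_[p["fx"]*q[:,0]/q[:,2]+p["cx"],p["fy"]*q[:,1]/q[:,2]+p["cy"]]
def ray(c,u,v,z):
    p=imaging.camera_params(c);E=p["extrinsics"]
    d=E[:3,:3]@np.array([(u-p["cx"])/p["fx"],(v-p["cy"])/p["fy"],1]);o=E[:3,3];return o+d*(z-o[2])/d[2]
def hullc(c,pts):
    h=cv2.convexHull(proj(c,pts).astype(np.float32));m=cv2.moments(h);return np.array([m["m10"]/m["m00"],m["m01"]/m["m00"]])
a=np.linspace(0,2*np.pi,48,endpoint=False)
def cyl(x,y,r,z0,z1):return np.vstack([np.c_[x+r*np.cos(a),y+r*np.sin(a),np.full(48,z)] for z in(z0,z1)])
def green(im):
    h=cv2.cvtColor(im,cv2.COLOR_RGB2HSV);return cv2.inRange(h,(45,120,50),(85,255,255))
def capfit(c,im,x,y,r,z0,z1):
    g=green(im);n,l,s,ce=cv2.connectedComponentsWithStats(g)
    u=hullc(c,cyl(x,y,r,z0,z1));k=1+np.argmin(np.linalg.norm(ce[1:]-u,axis=1))
    f=lambda q:hullc(c,cyl(q[0],q[1],r,z0,z1))-ce[k]
    hull=cv2.contourArea(cv2.convexHull(proj(c,cyl(x,y,r,z0,z1)).astype(np.float32)))
    return least_squares(f,[x,y],x_scale=.01).x,s[k][4],hull
E
python3 - <<'E'
from h import *
for c in("top","side"):
    im=imaging.snapshot(c)
    for n,x,y,r,z0,z1 in(("tall",.54,.018,.019,.072,.09),("squat",.593,-.036,.025,.044,.062),("bottle",.597,.0745,.016,.06,.078)):
        print(c,n,capfit(c,im,x,y,r,z0,z1))
    for t in("rack","side_tray","square_bottle_center","weight_center","balance"):
        m=outline_of(c,t)
        if not m: print(t,"none");continue
        m=m[0]["mask"].astype(np.uint8);cn=max(cv2.findContours(m,0,2)[0],key=cv2.contourArea)
        np.save(f"m_{c}_{t}.npy",m)
        z={"rack":.012,"side_tray":.012}.get(t,.04)
        h=cv2.convexHull(cn)[:,0]
        w=np.array([ray(c,u,v,z)[:2] for u,v in h],np.float32)*1000
        print(c,t,cv2.minAreaRect(w),m.sum())
    s=cv2.resize(im[220:310,240:370] if c=="top" else im[220:345,260:400],None,fx=5,fy=5,interpolation=cv2.INTER_CUBIC)
    cv2.imwrite(f"pics/{c}_crop.png",s[:,:,::-1])
E
```

```text
top tall (array([0.53853251, 0.01962165]), np.int32(258), 334.72188660595566)
top squat (array([ 0.59650345, -0.03751285]), np.int32(447), 536.0117096884642)
top bottle (array([0.59581325, 0.07486979]), np.int32(176), 237.51603740896098)
top rack ((577.1575317382812, 21.137168884277344), (180.365966796875, 149.67054748535156), 89.87225341796875) 4470
top side_tray ((498.6655578613281, 294.27215576171875), (121.20620727539062, 232.55923461914062), 10.341135025024414) 6596
top square_bottle_center ((595.3597412109375, 75.25711059570312), (49.0938720703125, 45.01765060424805), 7.015956401824951) 531
top weight_center ((593.92041015625, 19.932586669921875), (32.385459899902344, 30.060346603393555), 0.8643355965614319) 220
top balance ((531.7681274414062, -294.6965026855469), (183.0955810546875, 142.35321044921875), 15.394598007202148) 6686
side tall (array([0.56231808, 0.00096083]), np.int32(901), 510.079846088076)
side squat (array([ 0.57985369, -0.02631306]), np.int32(901), 651.4848167602904)
side bottle (array([0.59806764, 0.07208372]), np.int32(327), 390.7369061312638)
side rack ((577.1412963867188, 22.385055541992188), (190.95790100097656, 158.4449005126953), 89.37928771972656) 4124
side side_tray ((501.2487487792969, 286.09503173828125), (124.1505355834961, 216.66000366210938), 10.620168685913086) 12244
side square_bottle_center ((599.2528076171875, 73.7031021118164), (55.53155517578125, 111.47320556640625), 37.50410842895508) 1308
side weight_center ((589.95947265625, 28.93994140625), (30.37714958190918, 67.56967163085938), 37.95212173461914) 418
side balance ((529.8560791015625, -283.43316650390625), (183.97972106933594, 182.43807983398438), 14.761863708496094) 4674
```

View pics/top_crop.png

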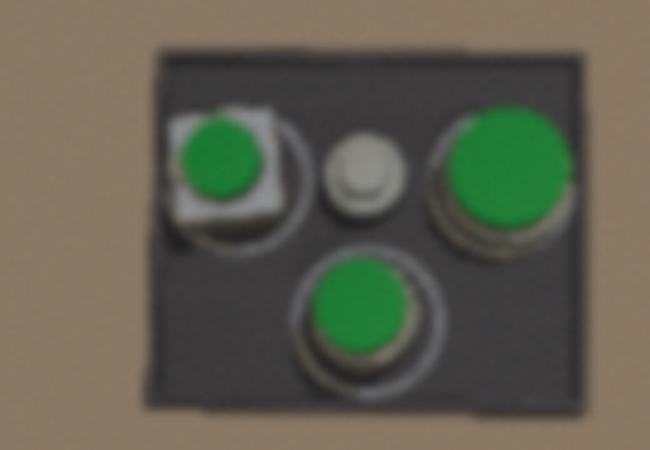

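View pics/side_crop.png

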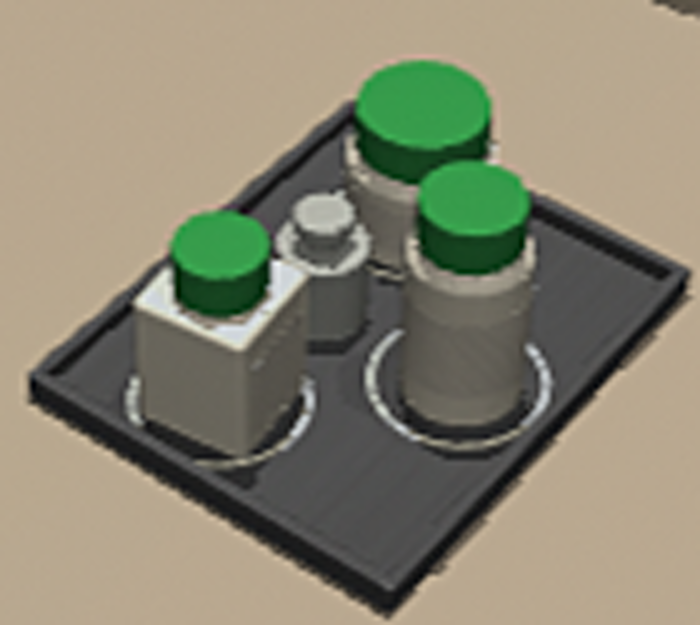

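Run:
```python
from h import *
C={"top":(240,220),"side":(260,220)}
for c in("top","side"):
    im=imaging.snapshot(c);h=cv2.cvtColor(im,cv2.COLOR_RGB2HSV)
    for n,x,y,r,z1 in(("tall",.54,.018,.019,.09),("squat",.594,-.037,.025,.062),("bottle",.597,.0745,.016,.078)):
        u=proj(c,[[x,y,z1]])[0];V=h[int(round(u[1])),int(round(u[0])),2]
        g=((h[...,0]>45)&(h[...,0]<85)&(h[...,1]>120)&(h[...,2]>.8*V)).astype(np.uint8)
        k,l,s,ce=cv2.connectedComponentsWithStats(g);i=1+np.argmin(np.linalg.norm(ce[1:]-u,axis=1))
        A=cv2.contourArea(cv2.convexHull(proj(c,cyl(x,y,r,z1,z1)).astype(np.float32)))
        print(c,n,V,s[i][4],A,ray(c,*ce[i],z1)[:2].round(4))
b=[(170,115),(272,108),(280,207),(177,222)]
w=[ray("top",240+u/5,220+v/5,.060)[:2] for u,v in b];print("bottle top view",np.round(w,4),np.mean(w,0))
b=[(135,300),(240,348),(306,268)]
w=np.array([ray("side",260+u/5,220+v/5,.060)[:2] for u,v in b]);print("side",np.round(w,4),(w[0]+w[2])/2)
d=w[1]-w[0];print(np.degrees(np.arctan2(d[1],d[0])));d=w[2]-w[1];print(np.degrees(np.arctan2(d[1],d[0])))
# knob weight
for c,uv in(("top",(364,170)),("side",(325,214))):print("weight",ray(c,C[c][0]+uv[0]/5,C[c][1]+uv[1]/5,.052)[:2])
# ring centres
for c,uv in(("top",(240,180)),("top",(368,322)),):print("ring",ray(c,240+uv[0]/5,220+uv[1]/5,.006)[:2])
# pan
for c in("top","side"):
    im=imaging.snapshot(c);o=(425,225) if c=="top" else (385,160)
    s=im[o[1]:o[1]+125,o[0]:o[0]+125];cv2.imwrite(f"pics/{c}_pan.png",cv2.resize(s,None,fx=4,fy=4,interpolation=cv2.INTER_CUBIC)[:,:,::-1])
    print(c,proj(c,[[.56,-.293,.05]]))
```

```text
top tall 124 255 321.14729596255347 [0.538  0.0193]
top squat 124 428 509.00475411931984 [ 0.5954 -0.0373]
top bottle 121 174 213.53370127244852 [0.5947 0.0742]
side tall 155 258 308.13273016246967 [0.5398 0.0181]
side squat 156 354 422.8357121506706 [ 0.597  -0.0377]
side bottle 156 198 224.03662489214912 [0.5968 0.0736]
bottle top view [[0.6137 0.0955]
 [0.617  0.0554]
 [0.5778 0.0513]
 [0.5713 0.0914]] [0.59495002 0.07341362]
side [[0.6134 0.0955]
 [0.574  0.0917]
 [0.5797 0.0507]] [0.596527  0.0730868]
-174.45506782206607
-82.17364602828759
weight [0.59405338 0.01897186]
weight [0.59553002 0.0193974 ]
ring [0.59625822 0.07180342]
ring [0.53808041 0.01762001]
top [[472.38479497 273.51734113]]
side [[431.85295451 188.8209312 ]]
```

View pics/top_pan.png

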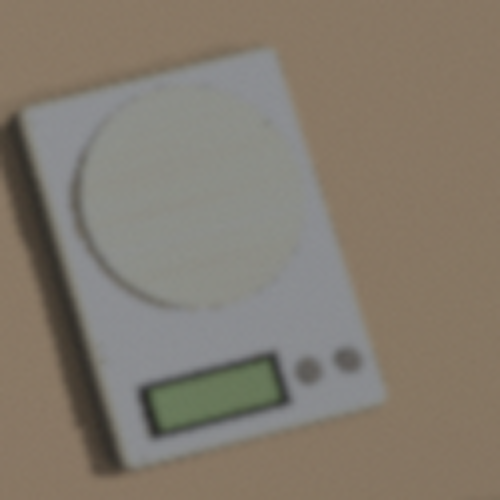

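View pics/side_pan.png

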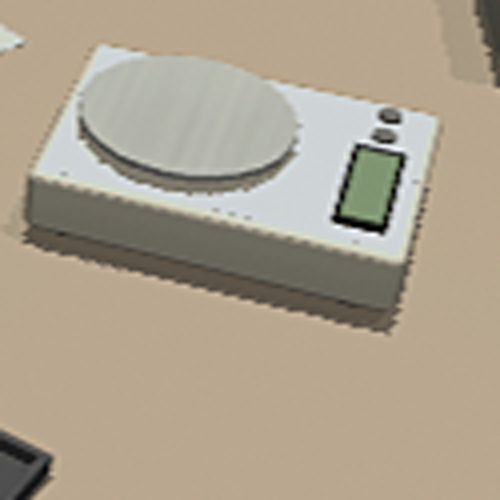

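>>> {"fn": "servo_tool", "kwargs": {"series": [[0,[0.13,0.24,0],-0.09],[0,[0.13,0.24,0],-0.09],[0,[0.13,0.24,0],-0.09],[0,[0.13,0.24,0],-0.09],[0,[0.13,0.24,0],-0.09],[0,[0.13,0.24,0],-0.09],[0,[0.13,0.24,0],-0.09],[0,[0.13,0.24,0],-0.1]]}}

```text
clock: 2.37
position: [0.3185, -0.3673, 0.2228]
eef_rot: [-90.0, 0.0, 179.9]
wrist_force: [-0.6, -0.5, 0.3]
finger_gap: 0.0879
```

>>> {"fn": "servo_tool", "kwargs": {"series": [[0,[0.14,0.24,0],0],[0,[0.14,0.24,0],0],[0,[0.14,0.24,0],0],[0,[0.14,0.24,0],0],[0,[0.14,0.24,0],0],[0,[0.14,0.24,0],0],[0,[0.14,0.24,0],0],[0,[0.14,0.24,0],0]]}}

```text
clock: 3.03
position: [0.4305, -0.1753, 0.2229]
eef_rot: [-90.0, 0.0, 180.0]
wrist_force: [0.9, -0.4, 0.6]
finger_gap: 0.0879
```

>>> {"fn": "servo_tool", "kwargs": {"series": [[0,[0.14,0.24,0],0],[0,[0.14,0.24,0],0],[0,[0.14,0.24,0],0],[0,[0.14,0.24,0],0],[0,[0.14,0.24,0],0],[0,[0.14,0.24,0],0],[0,[0.14,0.24,0],0],[0,[0,0,0],0]]}}

```text
clock: 3.7
position: [0.5293, -0.0048, 0.222]
eef_rot: [-90.1, -0.0, -179.8]
wrist_force: [-0.2, -0.1, -0.0]
finger_gap: 0.0875
```

>>> {"fn": "servo_tool", "kwargs": {"series": [[0,[0,0,0],0],[0,[0,0,0],0],[0,[0,0,0],0]]}}

```text
clock: 3.95
position: [0.5277, -0.0094, 0.2228]
eef_rot: [-90.0, 0.0, 179.9]
wrist_force: [-0.6, -0.3, 0.7]
finger_gap: 0.0881
```

>>> {"fn": "servo_tool", "kwargs": {"series": [[0,[0.06,0.14,0],0],[0,[0.05,0.14,0],0],[0,[0,0,-0.3],0],[0,[0,0,-0.4],0],[0,[0,0,-0.4],0],[0,[0,0,-0.35],0],[0,[0,0,-0.25],0],[0,[0,0,-0.17],0]]}}

```text
clock: 4.62
position: [0.5369, 0.0182, 0.032]
eef_rot: [-90.0, -0.2, 179.9]
wrist_force: [0.1, 0.9, -0.4]
finger_gap: 0.0878
```

>>> {"fn": "servo_tool", "kwargs": {"series": [[0,[0,0,0],0],[0.3,[0,0,0],0],[0.4,[0,0,0],0],[0.5,[0,0,0],0],[0.6,[0,0,0],0],[0.7,[0,0,0],0],[1,[0,0,0],0],[1,[0,0,0],0]]}}

```text
clock: 5.28
position: [0.5393, 0.0195, 0.0361]
eef_rot: [-90.0, 0.0, 180.0]
wrist_force: [-0.2, -0.3, 0.5]
finger_gap: 0.0446
```

>>> {"fn": "servo_tool", "kwargs": {"series": [[1,[0,0,0],0],[1,[0,0,0],0],[1,[0,0,0],0],[1,[0,0,0],0]]}}

```text
clock: 5.62
position: [0.5392, 0.0195, 0.036]
eef_rot: [-90.0, 0.0, 180.0]
wrist_force: [-0.2, 0.5, 2.4]
finger_gap: 0.0419
```

>>> {"fn": "servo_tool", "kwargs": {"series": [[1,[0,0,0.05],0],[1,[0,0,0.1],0],[1,[0,0,0.2],0],[1,[0,0,0.25],0],[1,[0,0,0.25],0],[1,[0,0,0.25],0],[1,[-0.04,0.1,0],0],[1,[-0.04,0.2,0],0]]}}

```text
clock: 6.28
position: [0.5319, 0.0487, 0.1478]
eef_rot: [-90.0, 0.2, 179.8]
wrist_force: [-0.1, -0.7, -2.2]
finger_gap: 0.0416
```

>>> {"fn": "servo_tool", "kwargs": {"series": [[1,[-0.04,0.3,0],0],[1,[-0.04,0.3,0],0],[1,[-0.04,0.3,0],0],[1,[-0.04,0.3,0],0],[1,[-0.04,0.3,0],0],[1,[-0.04,0.3,0],0],[1,[-0.04,0.3,0],0],[1,[-0.03,0.2,0],0]]}}

```text
clock: 6.95
position: [0.4984, 0.2824, 0.1444]
eef_rot: [-90.0, -0.1, -179.9]
wrist_force: [0.1, -0.1, -1.2]
finger_gap: 0.0414
```

>>> {"fn": "servo_tool", "kwargs": {"series": [[1,[0,0.16,0],0],[1,[0,0,-0.1],0],[1,[0,0,-0.2],0],[1,[0,0,-0.25],0],[1,[0,0,-0.2],0],[1,[0,0,-0.1],0],[1,[0,0,-0.08],0],[1,[0,0,-0.07],0]]}}

```text
clock: 7.62
position: [0.5002, 0.2949, 0.045]
eef_rot: [-90.0, -0.0, 179.9]
wrist_force: [0.2, -0.6, -0.7]
finger_gap: 0.0416
```

>>> {"fn": "servo_tool", "kwargs": {"series": [[1,[0,0,-0.05],0],[1,[0,0,-0.04],0],[1,[0,0,-0.015],0],[1,[0,0,0],0],[0.4,[0,0,0],0],[0.3,[0,0,0],0],[0,[0,0,0],0],[0,[0,0,0],0]]}}

```text
clock: 8.28
position: [0.5004, 0.2957, 0.0358]
eef_rot: [-90.0, 0.1, 180.0]
wrist_force: [1.0, -0.1, 0.4]
finger_gap: 0.0646
```

>>> {"fn": "servo_tool", "kwargs": {"series": [[0,[0,0,0],0],[0,[0,0,0],0],[0,[0,0,0.1],0],[0,[0,0,0.2],0],[0,[0,0,0.3],0],[0,[0,0,0.4],0],[0,[0,0,0.3],0],[0,[0,0,0.2],0]]}}

```text
clock: 8.95
position: [0.5008, 0.2959, 0.1906]
eef_rot: [-90.2, 0.3, 180.0]
wrist_force: [0.2, -0.7, -0.0]
finger_gap: 0.0879
```

>>> {"fn": "servo_tool", "kwargs": {"series": [[0,[0.07,-0.25,0],0.24],[0,[0.07,-0.25,0],0.24],[0,[0.07,-0.25,0],0.24],[0,[0.07,-0.25,0],0.24],[0,[0.07,-0.25,0],0.24],[0,[0.07,-0.25,0],0.24],[0,[0.07,-0.25,0],0.24],[0,[0.07,-0.25,0],0.24]]}}

```text
clock: 9.62
position: [0.5562, 0.0942, 0.1862]
eef_rot: [-90.0, 0.0, -124.7]
wrist_force: [0.5, 0.5, -0.3]
finger_gap: 0.088
```

>>> {"fn": "servo_tool", "kwargs": {"series": [[0,[0.08,-0.25,0],0.24],[0,[0.08,-0.25,0],0.24],[0,[0.08,-0.25,0],0.24],[0,[0.08,-0.25,0],0.24],[0,[0.08,-0.25,0],0.24],[0,[0,-0.075,0],0.02],[0,[0,0,0],0],[0,[0,0,0],0]]}}

```text
clock: 10.28
position: [0.5959, -0.0368, 0.1856]
eef_rot: [-90.0, 0.0, -90.2]
wrist_force: [0.1, 0.7, 0.2]
finger_gap: 0.0877
```

Run:
```python
from h import *
s=state();print(s["position"],s["eef_rot"],s["joint_positions"])
for c in("top","side"):
    im=imaging.snapshot(c);cv2.imwrite(f"pics/{c}1.png",im[:,:,::-1])
print([(d["at"],d["conf"]) for d in pinpoint("side","tall_jar_center")],[(d["at"],d["conf"]) for d in pinpoint("top","tall_jar_center")])
```

```text
[ 0.59590809 -0.03675727  0.18558876] [-8.99885149e+01  3.44291382e-02 -9.02420046e+01] [-6.81512733e+00  4.49552507e+00  7.50269286e+01  3.61189175e-02
  1.00470076e+02 -6.56655332e+00]
[([0.5001, 0.299, 0.0438], 0.74), ([0.5936, 0.0202, 0.0269], 0.42)] [([0.5053, 0.2936, 0.0478], 0.81)]
```

View pics/side1.png

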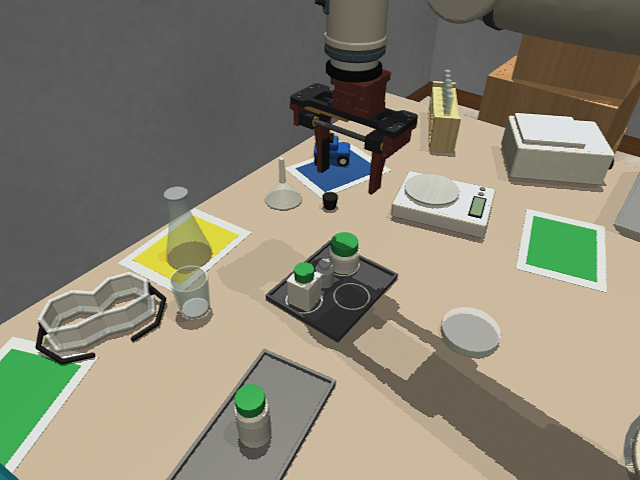

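>>> {"fn": "servo_tool", "kwargs": {"series": [[0.1,[0,0,-0.2],0],[0.15,[0,0,-0.3],0],[0.15,[0,0,-0.4],0],[0.15,[0,0,-0.3],0],[0.15,[0,0,-0.2],0],[0.15,[0,0,-0.15],0],[0.15,[0,0,-0.1],0],[0.15,[0,0,-0.035],0]]}}

```text
clock: 11.15
position: [0.595, -0.0361, 0.0147]
eef_rot: [-90.2, 0.0, -90.0]
wrist_force: [-0.2, -0.0, 0.3]
finger_gap: 0.0746
```

>>> {"fn": "servo_tool", "kwargs": {"series": [[0.15,[0,0,0],0],[0.15,[0,0,0],0],[0.25,[0,0,0],0],[0.3,[0,0,0],0],[0.35,[0,0,0],0],[0.45,[0,0,0],0],[1,[0,0,0],0],[1,[0,0,0],0]]}}

```text
clock: 11.82
position: [0.5965, -0.0371, 0.0174]
eef_rot: [-89.9, -0.0, -90.1]
wrist_force: [-0.0, 0.0, 3.4]
finger_gap: 0.0531
```

>>> {"fn": "servo_tool", "kwargs": {"series": [[1,[0,0,0],0],[1,[0,0,0],0],[1,[0,0,0],0],[1,[0,0,0],0]]}}

```text
clock: 12.15
position: [0.5965, -0.0371, 0.0173]
eef_rot: [-89.9, -0.0, -90.1]
wrist_force: [-0.5, 0.0, 5.8]
finger_gap: 0.0533
```

>>> {"fn": "servo_tool", "kwargs": {"series": [[1,[0,0,0.03],0],[1,[0,0,0.07],0],[1,[0,0,0.15],0],[1,[0,0,0.25],0],[1,[0,0,0.3],0],[1,[0,0,0.25],0],[1,[0,0,0.15],0],[1,[-0.04,0.1,0],0]]}}

```text
clock: 12.82
position: [0.5939, -0.0282, 0.1412]
eef_rot: [-89.6, -0.1, -90.2]
wrist_force: [0.1, -0.9, -1.1]
finger_gap: 0.0533
```

>>> {"fn": "servo_tool", "kwargs": {"series": [[1,[-0.05,0.2,0],0],[1,[-0.08,0.3,0],0],[1,[-0.08,0.3,0],0],[1,[-0.08,0.3,0],0],[1,[-0.08,0.3,0],0],[1,[-0.08,0.3,0],0],[1,[-0.08,0.3,0],0],[1,[-0.08,0.3,0],0]]}}

```text
clock: 13.48
position: [0.5291, 0.2047, 0.1345]
eef_rot: [-90.2, -0.0, -90.0]
wrist_force: [0.1, 0.3, -0.8]
finger_gap: 0.0532
```

>>> {"fn": "servo_tool", "kwargs": {"series": [[1,[-0.08,0.3,0],0],[1,[-0.08,0.3,0],0],[1,[-0.08,0.3,0],0],[1,[-0.08,0.3,0],0],[1,[-0.08,0.3,0],0],[1,[-0.05,0.2,0],0],[1,[0.01,-0.055,0],0],[1,[0,0,0],0]]}}

```text
clock: 14.15
position: [0.4855, 0.3677, 0.1345]
eef_rot: [-90.2, -0.1, -89.9]
wrist_force: [0.3, -0.7, -1.1]
finger_gap: 0.0532
```

>>> {"fn": "servo_tool", "kwargs": {"series": [[1,[0,0,-0.1],0],[1,[0,0,-0.25],0],[1,[0,0,-0.3],0],[1,[0,0,-0.25],0],[1,[0,0,-0.12],0],[1,[0,0,-0.06],0],[1,[0,0,-0.05],0],[1,[0,0,-0.03],0]]}}

```text
clock: 14.82
position: [0.4877, 0.3674, 0.0212]
eef_rot: [-89.9, 0.0, -90.1]
wrist_force: [-0.4, 0.0, -0.8]
finger_gap: 0.0532
```

>>> {"fn": "servo_tool", "kwargs": {"series": [[1,[0,0,-0.03],0],[1,[0,0,-0.015],0],[1,[0,0,0],0],[0.35,[0,0,0],0],[0.2,[0,0,0],0],[0.15,[0,0,0],0],[0.15,[0,0,0],0],[0.15,[0,0,0],0]]}}

```text
clock: 15.48
position: [0.4872, 0.3676, 0.0164]
eef_rot: [-90.0, 0.0, -90.1]
wrist_force: [0.5, 0.6, 0.7]
finger_gap: 0.0741
```

>>> {"fn": "servo_tool", "kwargs": {"series": [[0.15,[0,0,0],0],[0.15,[0,0,0.1],0],[0.15,[0,0,0.2],0],[0,[0,0,0.3],0],[0,[0,0,0.4],0],[0,[0,0,0.3],0],[0,[0,0,0.2],0],[0,[0,0,0],0]]}}

```text
clock: 16.15
position: [0.4889, 0.3687, 0.1739]
eef_rot: [-89.5, 0.3, -90.1]
wrist_force: [0.8, -1.0, 1.1]
finger_gap: 0.088
```

>>> {"fn": "servo_tool", "kwargs": {"series": [[0,[0.06,-0.15,0],0.05],[0,[0.1,-0.3,0],0.05],[0,[0.12,-0.3,0],0.05],[0,[0.12,-0.3,0],0.05],[0,[0.12,-0.3,0],0],[0,[0.12,-0.3,0],0],[0,[0.12,-0.3,0],0],[0,[0.12,-0.3,0],0]]}}

```text
clock: 16.82
position: [0.575, 0.1409, 0.1654]
eef_rot: [-90.1, -0.0, -84.3]
wrist_force: [-0.2, 0.6, 0.0]
finger_gap: 0.0877
```

>>> {"fn": "servo_tool", "kwargs": {"series": [[0,[0.12,-0.3,0],0],[0,[0.07,-0.25,0],0],[0,[0.017,-0.132,0],0],[0,[0,0,0],0],[0,[0,0,0],0]]}}

```text
clock: 17.23
position: [0.5954, 0.0745, 0.1657]
eef_rot: [-90.1, 0.0, -84.4]
wrist_force: [0.1, 0.4, -0.2]
finger_gap: 0.0877
```

Run:
```python
from h import *
s=state();print(s["position"],s["eef_rot"])
im=imaging.snapshot("side");cv2.imwrite(f"pics/side2.png",im[:,:,::-1])
```

```text
[0.59537261 0.07453739 0.16570172] [-9.00501663e+01  4.70458203e-02 -8.43800122e+01]
```

View pics/side2.png

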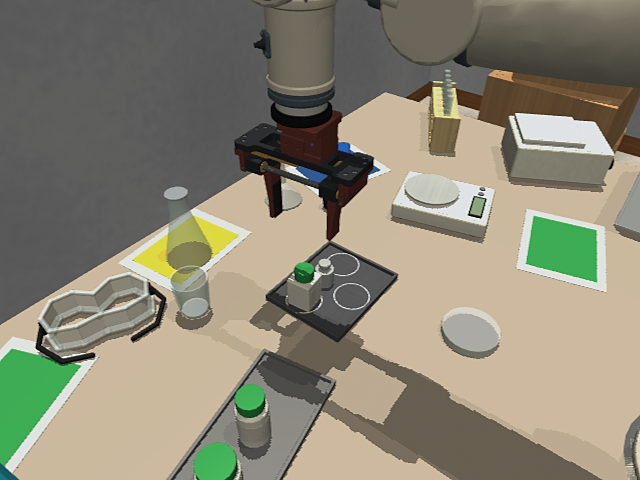

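>>> {"fn": "servo_tool", "kwargs": {"series": [[0,[0,0,-0.2],0],[0.1,[0,0,-0.3],0],[0.15,[0,0,-0.35],0],[0.15,[0,0,-0.3],0],[0.15,[0,0,-0.15],0],[0.15,[0,0,-0.1],0],[0.15,[0,0,-0.045],0],[0.15,[0,0,0],0]]}}

```text
clock: 17.95
position: [0.5954, 0.0754, 0.0213]
eef_rot: [-90.0, 0.0, -84.2]
wrist_force: [-0.1, 0.1, 0.4]
finger_gap: 0.0744
```

>>> {"fn": "servo_tool", "kwargs": {"series": [[0.25,[0,0,0],0],[0.35,[0,0,0],0],[0.4,[0,0,0],0],[0.45,[0,0,0],0],[0.5,[0,0,0],0],[0.6,[0,0,0],0],[1,[0,0,0],0],[1,[0,0,0],0]]}}

```text
clock: 18.62
position: [0.5961, 0.0742, 0.0222]
eef_rot: [-90.0, -0.0, -84.3]
wrist_force: [-0.5, -0.9, 2.9]
finger_gap: 0.042
```

>>> {"fn": "servo_tool", "kwargs": {"series": [[1,[0,0,0],0],[1,[0,0,0],0],[1,[0,0,0],0],[1,[0,0,0],0]]}}

```text
clock: 18.95
position: [0.5961, 0.0742, 0.0222]
eef_rot: [-90.0, -0.0, -84.3]
wrist_force: [0.7, -0.6, 4.9]
finger_gap: 0.0421
```

>>> {"fn": "servo_tool", "kwargs": {"series": [[1,[0,0,0.03],0],[1,[0,0,0.07],0],[1,[0,0,0.2],0],[1,[0,0,0.3],0],[1,[0,0,0.25],0],[1,[0,0,0.15],0],[1,[-0.06,0.1,0],0],[1,[-0.1,0.2,0],0]]}}

```text
clock: 19.62
position: [0.5802, 0.1035, 0.1221]
eef_rot: [-89.9, -0.0, -84.5]
wrist_force: [-0.1, 1.1, -2.4]
finger_gap: 0.0421
```

>>> {"fn": "servo_tool", "kwargs": {"series": [[1,[-0.15,0.27,0],0],[1,[-0.15,0.27,0],0],[1,[-0.15,0.27,0],0],[1,[-0.12,0.2,0],0],[1,[-0.077,0.142,0],0],[1,[-0.02,0.05,0],0],[1,[0,0,-0.1],0],[1,[0,0,-0.2],0]]}}

```text
clock: 20.28
position: [0.5141, 0.2249, 0.0928]
eef_rot: [-89.8, 0.0, -84.3]
wrist_force: [0.2, 0.5, -0.7]
finger_gap: 0.0414
```

>>> {"fn": "servo_tool", "kwargs": {"series": [[1,[0,0,-0.25],0],[1,[0,0,-0.2],0],[1,[0,0,-0.1],0],[1,[0,0,-0.06],0],[1,[0,0,-0.04],0],[1,[0,0,-0.03],0],[1,[0,0,-0.02],0],[1,[0,0,-0.005],0]]}}

```text
clock: 20.95
position: [0.5136, 0.2245, 0.0218]
eef_rot: [-89.9, 0.0, -84.3]
wrist_force: [0.1, -0.3, -0.7]
finger_gap: 0.042
```

>>> {"fn": "servo_tool", "kwargs": {"series": [[1,[0,0,0],0],[1,[0,0,0],0],[0.45,[0,0,0],0],[0.35,[0,0,0],0],[0.25,[0,0,0],0],[0.15,[0,0,0],0],[0.15,[0,0,0],0],[0.15,[0,0,0],0]]}}

```text
clock: 21.62
position: [0.5131, 0.2245, 0.0212]
eef_rot: [-90.0, 0.0, -84.3]
wrist_force: [0.6, 0.2, 0.4]
finger_gap: 0.0741
```

>>> {"fn": "servo_tool", "kwargs": {"series": [[0.15,[0,0,0.05],0],[0.15,[0,0,0.1],0],[0.15,[0,0,0.2],0],[0.15,[0,0,0.3],0],[0,[0,0,0.3],0],[0,[0,0,0.3],0],[0,[0,0,0.2],0],[0,[0,0,0],0]]}}

```text
clock: 22.28
position: [0.5151, 0.2253, 0.1735]
eef_rot: [-89.4, 0.2, -84.3]
wrist_force: [0.2, 0.2, 1.3]
finger_gap: 0.0875
```

>>> {"fn": "servo_tool", "kwargs": {"series": [[0,[0.05,-0.15,0],-0.05],[0,[0.1,-0.27,0],-0.05],[0,[0.12,-0.3,0],-0.05],[0,[0.12,-0.3,0],-0.05],[0,[0.12,-0.3,0],0],[0,[0.12,-0.3,0],0],[0,[0.12,-0.25,0],0],[0,[0.068,-0.178,0],0]]}}

```text
clock: 22.95
position: [0.5953, 0.0171, 0.1654]
eef_rot: [-90.0, -0.0, -90.2]
wrist_force: [0.1, 0.0, -0.5]
finger_gap: 0.0876
```

>>> {"fn": "servo_tool", "kwargs": {"series": [[0,[0,0,0],0],[0,[0,0,0],0],[0,[0,0,0],0]]}}

```text
clock: 23.2
position: [0.5945, 0.0203, 0.1658]
eef_rot: [-90.0, 0.0, -90.0]
wrist_force: [0.1, 0.5, 0.7]
finger_gap: 0.0879
```

Run:
```python
from h import *
s=state();print(s["position"],s["eef_rot"])
for c in("top","side"):
    im=imaging.snapshot(c);cv2.imwrite(f"pics/{c}3.png",im[:,:,::-1])
    print(c,[[(np.round(d["at"],4),round(d["conf"],2)) for d in pinpoint(c,t)] for t in("weight_center","tall_jar_center","squat_jar_center","square_bottle_center")])
```

```text
[0.59448604 0.02031263 0.16580566] [-9.00437466e+01  3.29961938e-02 -9.00468845e+01]
top [[], [(array([0.5023, 0.2919, 0.0483]), 0.76), (array([0.488 , 0.3675, 0.0343]), 0.59), (array([ 0.7297,  0.197 , -0.0009]), 0.59)], [(array([0.4845, 0.3657, 0.0362]), 0.62)], [(array([0.5196, 0.2248, 0.0444]), 0.61)]]
side [[(array([0.5957, 0.0196, 0.028 ]), 0.93), (array([0.4982, 0.2976, 0.041 ]), 0.63)], [(array([0.4985, 0.2975, 0.0397]), 0.95)], [(array([0.485 , 0.3693, 0.0307]), 0.95)], [(array([0.5124, 0.2262, 0.0391]), 0.77)]]
```

View pics/side3.png

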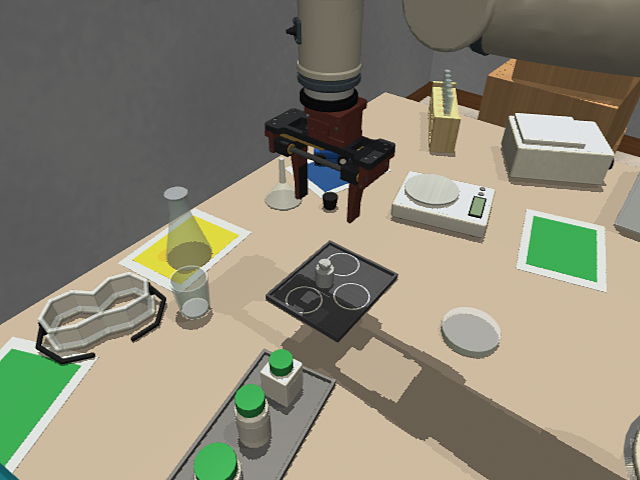

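View pics/top3.png

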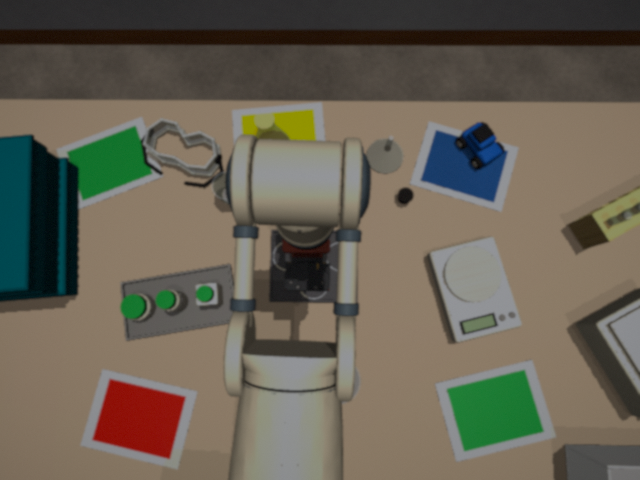

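>>> {"fn": "servo_tool", "kwargs": {"series": [[0.2,[0,0,-0.2],0],[0.3,[0,0,-0.3],0],[0.35,[0,0,-0.35],0],[0.35,[0,0,-0.3],0],[0.35,[0,0,-0.15],0],[0.35,[0,0,-0.1],0],[0.35,[0,0,-0.05],0],[0.35,[0,0,-0.04],0]]}}

```text
clock: 24.37
position: [0.5953, 0.0197, 0.0175]
eef_rot: [-90.0, 0.0, -90.1]
wrist_force: [-0.8, -0.6, 0.6]
finger_gap: 0.0568
```

>>> {"fn": "servo_tool", "kwargs": {"series": [[0.35,[0,0,-0.03],0],[0.35,[0,0,-0.025],0],[0.4,[0,0,0],0],[0.45,[0,0,0],0],[0.5,[0,0,0],0],[0.55,[0,0,0],0],[0.6,[0,0,0],0],[0.65,[0,0,0],0]]}}

```text
clock: 25.03
position: [0.5952, 0.0197, 0.012]
eef_rot: [-89.9, -0.0, -90.1]
wrist_force: [0.1, 0.6, -0.1]
finger_gap: 0.0327
```

>>> {"fn": "servo_tool", "kwargs": {"series": [[0.75,[0,0,0],0],[1,[0,0,0],0],[1,[0,0,0],0],[1,[0,0,0],0],[1,[0,0,0],0],[1,[0,0,0],0]]}}

```text
clock: 25.53
position: [0.5952, 0.0197, 0.012]
eef_rot: [-89.9, 0.0, -90.1]
wrist_force: [1.3, -0.3, 1.9]
finger_gap: 0.0314
```

>>> {"fn": "servo_tool", "kwargs": {"series": [[1,[0,0,0.05],0],[1,[0,0,0.1],0],[1,[0,0,0.2],0],[1,[0,0,0.3],0],[1,[0,0,0.25],0],[1,[0,0,0.1],0],[1,[-0.02,-0.1,0],0],[1,[-0.03,-0.25,0],0]]}}

```text
clock: 26.2
position: [0.5898, -0.0138, 0.1115]
eef_rot: [-90.0, 0.1, -89.9]
wrist_force: [-1.2, -1.0, -2.5]
finger_gap: 0.0313
```

>>> {"fn": "servo_tool", "kwargs": {"series": [[1,[-0.04,-0.3,0],0],[1,[-0.04,-0.3,0],0],[1,[-0.04,-0.3,0],0],[1,[-0.04,-0.3,0],0],[1,[-0.04,-0.3,0],0],[1,[-0.03,-0.3,0],0],[1,[-0.03,-0.3,0],0],[1,[-0.03,-0.3,0],0]]}}

```text
clock: 26.87
position: [0.559, -0.257, 0.109]
eef_rot: [-90.2, 0.1, -90.1]
wrist_force: [0.6, 0.0, -1.8]
finger_gap: 0.0318
```

>>> {"fn": "servo_tool", "kwargs": {"series": [[1,[-0.01,-0.25,0],0],[1,[0.002,-0.129,0],0],[1,[0,0,0],0],[1,[0,0,-0.1],0],[1,[0,0,-0.15],0],[1,[0,0,-0.12],0],[1,[0,0,-0.06],0],[1,[0,0,0],0]]}}

```text
clock: 27.53
position: [0.559, -0.2913, 0.0655]
eef_rot: [-90.2, 0.2, -90.0]
wrist_force: [-0.5, -0.2, -1.8]
finger_gap: 0.0317
```

Run:
```python
from h import *
s=state();print(s["position"],s["eef_rot"],s["finger_gap"])
for c in("top","side"):
    im=imaging.snapshot(c)
    o=(425,225) if c=="top" else (365,120)
    s=im[o[1]:o[1]+125,o[0]:o[0]+150];cv2.imwrite(f"pics/{c}_pan2.png",cv2.resize(s,None,fx=4,fy=4,interpolation=cv2.INTER_CUBIC)[:,:,::-1])
```

```text
[ 0.55903385 -0.29128639  0.06546799] [-90.23522167   0.15507688 -89.97465788] 0.031694178388807635
```

View pics/side_pan2.png

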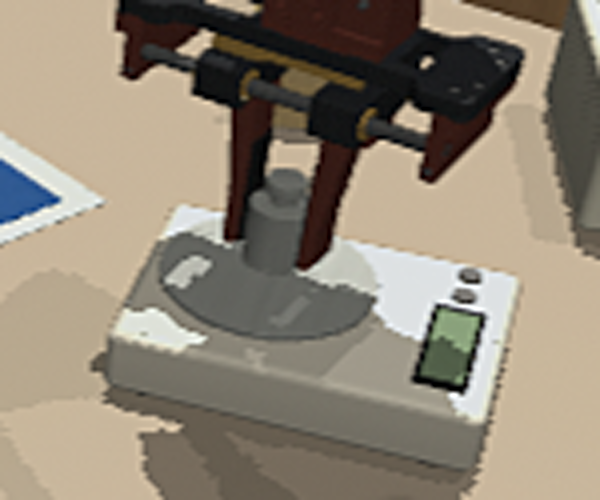

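>>> {"fn": "servo_tool", "kwargs": {"series": [[1,[0,0,0],0],[1,[0,0,0],0],[1,[0,0,-0.03],0],[1,[0,0,-0.03],0],[1,[0,0,-0.02],0],[1,[0,0,-0.02],0],[1,[0,0,-0.01],0],[1,[0,0,-0.01],0]]}}

```text
clock: 28.3
position: [0.5599, -0.2932, 0.0563]
eef_rot: [-90.0, 0.0, -90.1]
wrist_force: [-0.3, -0.2, -2.0]
finger_gap: 0.0315
```

>>> {"fn": "servo_tool", "kwargs": {"series": [[1,[0,0,0],0],[1,[0,0,0],0],[1,[0,0,0],0]]}}

```text
clock: 28.55
position: [0.5601, -0.2933, 0.0568]
eef_rot: [-90.0, -0.0, -90.1]
wrist_force: [-0.4, 0.1, -2.0]
finger_gap: 0.0317
```

Still hanging (fz −2 N). I'll ease it down to contact.

>>> {"fn": "servo_tool", "kwargs": {"series": [[1,[0,0,-0.005],0],[1,[0,0,0],0],[1,[0,0,-0.005],0],[1,[0,0,0],0],[1,[0,0,0],0]]}}

```text
clock: 28.97
position: [0.5601, -0.2933, 0.056]
eef_rot: [-90.0, -0.0, -90.1]
wrist_force: [-0.8, 0.6, 0.5]
finger_gap: 0.0313
```

>>> {"fn": "servo_tool", "kwargs": {"series": [[0.6,[0,0,0],0],[0.55,[0,0,0],0],[0.5,[0,0,0],0],[0.4,[0,0,0],0],[0.3,[0,0,0],0],[0.3,[0,0,0],0],[0.3,[0,0,0.05],0],[0.3,[0,0,0.1],0]]}}

```text
clock: 29.63
position: [0.5593, -0.2928, 0.0695]
eef_rot: [-90.1, 0.1, -90.1]
wrist_force: [0.2, -0.3, 1.0]
finger_gap: 0.0613
```

>>> {"fn": "servo_tool", "kwargs": {"series": [[0.3,[0,0,0.2],0],[0.3,[0,0,0.3],0],[0,[0,0,0.3],0],[0,[0,0,0.2],0],[0,[0,0.2,0],0],[0,[0,0.3,0],0],[0,[0,0.3,0],0],[0,[0,0.3,0],0]]}}

```text
clock: 30.3
position: [0.5601, -0.1824, 0.1721]
eef_rot: [-89.9, -0.0, -90.1]
wrist_force: [-0.4, 0.5, -0.6]
finger_gap: 0.0877
```

>>> {"fn": "servo_tool", "kwargs": {"series": [[0,[0,0.3,0],0],[0,[0,0.3,0],0],[0,[0,0.3,0],0],[0,[0,0.3,0],0],[0,[0,0.3,0],0],[0,[0,0.3,0],0],[0,[0,0.3,0],0],[0,[0,0.3,0],0]]}}

```text
clock: 30.97
position: [0.56, 0.0583, 0.1721]
eef_rot: [-89.9, 0.0, -90.1]
wrist_force: [0.6, 0.8, 0.1]
finger_gap: 0.0877
```

Run:
```python
from h import *
s=state();print(s["position"],s["eef_rot"],s["finger_gap"])
for c in("top","side"):
    im=imaging.snapshot(c)
    print(c,[[(np.round(d["at"],4),round(d["conf"],2)) for d in pinpoint(c,t)] for t in("weight_center","balance")])
    o=(425,225) if c=="top" else (365,120)
    s=im[o[1]:o[1]+125,o[0]:o[0]+150];cv2.imwrite(f"pics/{c}_pan3.png",cv2.resize(s,None,fx=4,fy=4,interpolation=cv2.INTER_CUBIC)[:,:,::-1])
```

```text
[0.56001053 0.05825928 0.17212866] [-8.99017266e+01  4.85490979e-03 -9.00555641e+01] 0.08766332791407679
top [[(array([ 0.5566, -0.2926,  0.0758]), 0.83)], [(array([ 0.5585, -0.2931, -0.0009]), 0.93)]]
side [[(array([ 0.5559, -0.2908,  0.0739]), 0.63)], [(array([ 0.56  , -0.291 ,  0.0012]), 0.67), (array([0.7277, 0.1947, 0.0036]), 0.4)]]
```

View pics/side_pan3.png

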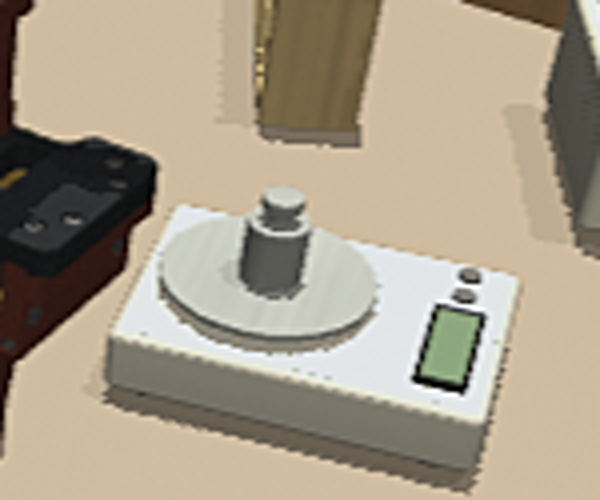

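View pics/top_pan3.png

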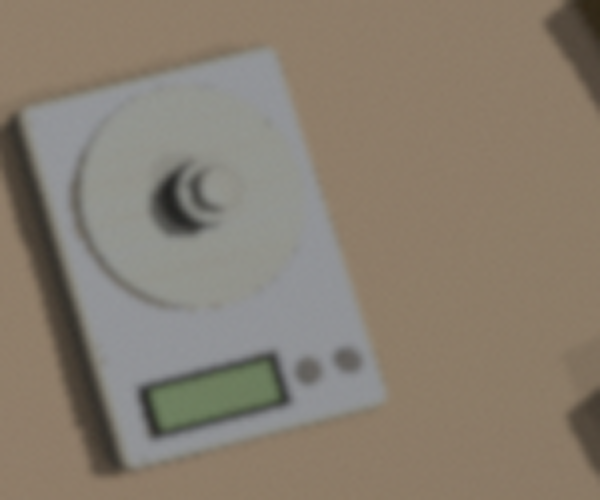

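Run:
```python
from h import *
print("knob top",ray("top",425+214/4,225+189/4,.096)[:2],ray("side",365+283/4,120+198/4,.096)[:2])
print("pan",ray("top",425+191/4,225+196/4,.05)[:2],ray("side",365+267/4,120+276/4,.05)[:2])
```

```text
knob top [ 0.55716869 -0.28995548] [ 0.5591342  -0.29237047]
pan [ 0.55906414 -0.29366835] [ 0.55985901 -0.29228533]
```

>>> {"fn": "servo_tool", "kwargs": {"series": [[0,[-0.07,0.2,0],0.05],[0,[-0.08,0.3,0],0.05],[0,[-0.08,0.3,0],0.05],[0,[-0.08,0.3,0],0.05],[0,[-0.08,0.3,0],0],[0,[-0.06,0.2,0],0],[0,[-0.02,0.077,0],0],[0,[0,0,0],0]]}}

```text
clock: 31.93
position: [0.513, 0.2248, 0.1708]
eef_rot: [-90.0, -0.0, -84.3]
wrist_force: [0.3, -1.3, -1.0]
finger_gap: 0.0877
```

>>> {"fn": "servo_tool", "kwargs": {"series": [[0,[0,0,0],0],[0,[0,0,-0.2],0],[0.15,[0,0,-0.3],0],[0.15,[0,0,-0.4],0],[0.15,[0,0,-0.3],0],[0.15,[0,0,-0.15],0],[0.15,[0,0,-0.1],0],[0.15,[0,0,-0.04],0]]}}

```text
clock: 32.6
position: [0.5129, 0.2226, 0.0198]
eef_rot: [-90.1, -0.1, -84.4]
wrist_force: [-0.3, 0.5, -0.0]
finger_gap: 0.0743
```

>>> {"fn": "servo_tool", "kwargs": {"series": [[0.15,[0,0,0],0],[0.25,[0,0,0],0],[0.35,[0,0,0],0],[0.4,[0,0,0],0],[0.45,[0,0,0],0],[0.5,[0,0,0],0],[0.6,[0,0,0],0],[1,[0,0,0],0]]}}

```text
clock: 33.27
position: [0.5133, 0.2246, 0.0222]
eef_rot: [-90.0, 0.0, -84.3]
wrist_force: [0.6, 0.5, 1.7]
finger_gap: 0.0422
```

>>> {"fn": "servo_tool", "kwargs": {"series": [[1,[0,0,0],0],[1,[0,0,0],0],[1,[0,0,0],0],[1,[0,0,0],0],[1,[0,0,0],0]]}}

```text
clock: 33.68
position: [0.5133, 0.2247, 0.0221]
eef_rot: [-90.0, 0.0, -84.3]
wrist_force: [-0.3, -0.1, 5.8]
finger_gap: 0.0419
```

>>> {"fn": "servo_tool", "kwargs": {"series": [[1,[0,0,0.03],0],[1,[0,0,0.07],0],[1,[0,0,0.2],0],[1,[0,0,0.3],0],[1,[0,0,0.25],0],[1,[0,0,0.15],0],[1,[0.06,-0.1,0],0],[1,[0.1,-0.2,0],0]]}}

```text
clock: 34.35
position: [0.5293, 0.1954, 0.1224]
eef_rot: [-89.9, 0.1, -84.2]
wrist_force: [0.2, 0.2, -1.8]
finger_gap: 0.0416
```

>>> {"fn": "servo_tool", "kwargs": {"series": [[1,[0.15,-0.27,0],0],[1,[0.15,-0.27,0],0],[1,[0.15,-0.27,0],0],[1,[0.12,-0.2,0],0],[1,[0.077,-0.142,0],0],[1,[0.02,-0.05,0],0],[1,[0,0,-0.1],0],[1,[0,0,-0.2],0]]}}

```text
clock: 35.02
position: [0.5969, 0.0748, 0.0933]
eef_rot: [-89.8, 0.0, -84.3]
wrist_force: [-0.5, 0.7, -0.7]
finger_gap: 0.0418
```

>>> {"fn": "servo_tool", "kwargs": {"series": [[1,[0,0,-0.25],0],[1,[0,0,-0.15],0],[1,[0,0,-0.1],0],[1,[0,0,-0.06],0],[1,[0,0,-0.04],0],[1,[0,0,-0.03],0],[1,[0,0,-0.03],0],[1,[0,0,-0.02],0]]}}

```text
clock: 35.68
position: [0.5963, 0.0744, 0.0243]
eef_rot: [-89.9, -0.0, -84.3]
wrist_force: [-0.2, -0.2, -0.5]
finger_gap: 0.0418
```

>>> {"fn": "servo_tool", "kwargs": {"series": [[1,[0,0,-0.01],0],[1,[0,0,0],0],[1,[0,0,0],0],[1,[0,0,0],0]]}}

```text
clock: 36.02
position: [0.5961, 0.0743, 0.0232]
eef_rot: [-89.9, 0.0, -84.3]
wrist_force: [-0.6, 0.4, 0.8]
finger_gap: 0.0418
```

>>> {"fn": "servo_tool", "kwargs": {"series": [[1,[0,0,0],0],[0.45,[0,0,0],0],[0.35,[0,0,0],0],[0.25,[0,0,0],0],[0.15,[0,0,0],0],[0.15,[0,0,0],0],[0.15,[0,0,0],0],[0.15,[0,0,0.05],0]]}}

```text
clock: 36.68
position: [0.595, 0.0742, 0.0265]
eef_rot: [-90.1, 0.0, -84.3]
wrist_force: [-0.4, -0.3, -0.2]
finger_gap: 0.0749
```

>>> {"fn": "servo_tool", "kwargs": {"series": [[0.15,[0,0,0.1],0],[0.15,[0,0,0.2],0],[0.15,[0,0,0.3],0],[0,[0,0,0.3],0],[0,[0,0,0.3],0],[0,[0,0,0.2],0],[0,[-0.06,0.15,0],-0.05],[0,[-0.1,0.3,0],-0.05]]}}

```text
clock: 37.35
position: [0.5814, 0.1173, 0.1714]
eef_rot: [-89.7, -0.0, -87.5]
wrist_force: [0.6, 1.3, 0.2]
finger_gap: 0.0875
```

>>> {"fn": "servo_tool", "kwargs": {"series": [[0,[-0.12,0.3,0],-0.05],[0,[-0.12,0.3,0],-0.05],[0,[-0.12,0.3,0],0],[0,[-0.12,0.3,0],0],[0,[-0.12,0.3,0],0],[0,[-0.12,0.3,0],0],[0,[-0.12,0.3,0],0],[0,[-0.07,0.25,0],0]]}}

```text
clock: 38.02
position: [0.4875, 0.3564, 0.1692]
eef_rot: [-89.9, 0.1, -90.0]
wrist_force: [-0.3, -0.5, -0.3]
finger_gap: 0.0878
```

>>> {"fn": "servo_tool", "kwargs": {"series": [[0,[-0.017,0.132,0],0],[0,[0,0,0],0],[0,[0,0,-0.2],0],[0.15,[0,0,-0.3],0],[0.15,[0,0,-0.4],0],[0.15,[0,0,-0.3],0],[0.15,[0,0,-0.15],0],[0.15,[0,0,-0.1],0]]}}

```text
clock: 38.68
position: [0.4867, 0.3649, 0.0196]
eef_rot: [-90.2, -0.2, -90.2]
wrist_force: [-0.8, -0.8, 0.7]
finger_gap: 0.0744
```

>>> {"fn": "servo_tool", "kwargs": {"series": [[0.15,[0,0,-0.03],0],[0.15,[0,0,-0.03],0],[0.15,[0,0,0],0],[0.25,[0,0,0],0],[0.3,[0,0,0],0],[0.35,[0,0,0],0],[0.45,[0,0,0],0],[1,[0,0,0],0]]}}

```text
clock: 39.35
position: [0.4874, 0.3678, 0.0175]
eef_rot: [-89.9, 0.0, -90.0]
wrist_force: [-0.3, -0.4, 2.8]
finger_gap: 0.0533
```

>>> {"fn": "servo_tool", "kwargs": {"series": [[1,[0,0,0],0],[1,[0,0,0],0],[1,[0,0,0],0],[1,[0,0,0],0],[1,[0,0,0],0]]}}

```text
clock: 39.77
position: [0.4874, 0.3678, 0.0175]
eef_rot: [-89.9, 0.0, -90.1]
wrist_force: [0.4, -0.1, 5.3]
finger_gap: 0.0531
```

>>> {"fn": "servo_tool", "kwargs": {"series": [[1,[0,0,0.03],0],[1,[0,0,0.07],0],[1,[0,0,0.15],0],[1,[0,0,0.25],0],[1,[0,0,0.3],0],[1,[0,0,0.25],0],[1,[0,0,0.15],0],[1,[0.04,-0.1,0],0]]}}

```text
clock: 40.43
position: [0.4918, 0.3594, 0.1414]
eef_rot: [-89.7, 0.3, -89.9]
wrist_force: [0.7, -0.2, -0.8]
finger_gap: 0.0531
```

>>> {"fn": "servo_tool", "kwargs": {"series": [[1,[0.05,-0.2,0],0],[1,[0.08,-0.3,0],0],[1,[0.08,-0.3,0],0],[1,[0.08,-0.3,0],0],[1,[0.08,-0.3,0],0],[1,[0.08,-0.3,0],0],[1,[0.08,-0.3,0],0],[1,[0.08,-0.3,0],0]]}}

```text
clock: 41.1
position: [0.5514, 0.1251, 0.1346]
eef_rot: [-90.2, -0.0, -90.1]
wrist_force: [1.5, -0.3, -1.8]
finger_gap: 0.0529
```

>>> {"fn": "servo_tool", "kwargs": {"series": [[1,[0.08,-0.3,0],0],[1,[0.08,-0.3,0],0],[1,[0.08,-0.3,0],0],[1,[0.08,-0.3,0],0],[1,[0.08,-0.3,0],0],[1,[0.04,-0.145,0],0],[1,[0,0,0],0],[1,[0,0,0],0]]}}

```text
clock: 41.77
position: [0.5954, -0.0375, 0.1351]
eef_rot: [-90.1, 0.1, -90.2]
wrist_force: [0.1, 0.6, -0.7]
finger_gap: 0.0528
```

>>> {"fn": "servo_tool", "kwargs": {"series": [[1,[0,0,-0.1],0],[1,[0,0,-0.25],0],[1,[0,0,-0.3],0],[1,[0,0,-0.25],0],[1,[0,0,-0.12],0],[1,[0,0,-0.06],0],[1,[0,0,-0.05],0],[1,[0,0,-0.03],0]]}}

```text
clock: 42.43
position: [0.5966, -0.0365, 0.0213]
eef_rot: [-89.9, -0.0, -90.0]
wrist_force: [0.6, 0.3, -1.3]
finger_gap: 0.0529
```

>>> {"fn": "servo_tool", "kwargs": {"series": [[1,[0,0,-0.02],0],[1,[0,0,-0.01],0],[1,[0,0,0],0],[1,[0,0,0],0],[1,[0,0,0],0]]}}

```text
clock: 42.85
position: [0.5965, -0.0372, 0.0185]
eef_rot: [-89.9, -0.0, -90.1]
wrist_force: [-0.6, 0.2, 0.6]
finger_gap: 0.0528
```

>>> {"fn": "servo_tool", "kwargs": {"series": [[0.35,[0,0,0],0],[0.2,[0,0,0],0],[0.15,[0,0,0],0],[0.15,[0,0,0],0],[0.15,[0,0,0],0],[0.15,[0,0,0],0],[0.15,[0,0,0.1],0],[0.15,[0,0,0.2],0]]}}

```text
clock: 43.52
position: [0.5942, -0.0368, 0.0453]
eef_rot: [-90.3, 0.0, -90.1]
wrist_force: [-0.6, 0.2, 0.2]
finger_gap: 0.0747
```

>>> {"fn": "servo_tool", "kwargs": {"series": [[0,[0,0,0.3],0],[0,[0,0,0.4],0],[0,[0,0,0.3],0],[0,[0,0,0.2],0],[0,[-0.05,0.2,0],0],[0,[-0.09,0.3,0],0],[0,[-0.09,0.3,0],0],[0,[-0.09,0.3,0],0]]}}

```text
clock: 44.18
position: [0.5637, 0.0738, 0.1688]
eef_rot: [-89.9, 0.0, -90.1]
wrist_force: [0.9, 0.3, -0.7]
finger_gap: 0.0873
```

>>> {"fn": "servo_tool", "kwargs": {"series": [[0,[-0.09,0.3,0],0],[0,[-0.09,0.3,0],0],[0,[-0.09,0.3,0],0],[0,[-0.09,0.3,0],0],[0,[-0.09,0.3,0],0],[0,[-0.09,0.3,0],0],[0,[-0.07,0.25,0],0],[0,[-0.03,0.175,0],0]]}}

```text
clock: 44.85
position: [0.4989, 0.2979, 0.1687]
eef_rot: [-90.0, 0.1, -89.9]
wrist_force: [-0.2, 0.1, -0.1]
finger_gap: 0.0879
```

>>> {"fn": "servo_tool", "kwargs": {"series": [[0,[0,0,0],0],[0,[0,0,0],0],[0.15,[0,0,-0.2],0],[0.15,[0,0,-0.3],0],[0.15,[0,0,-0.35],0],[0.15,[0,0,-0.25],0],[0.15,[0,0,-0.15],0],[0.15,[0,0,-0.07],0]]}}

```text
clock: 45.52
position: [0.4991, 0.2932, 0.0326]
eef_rot: [-90.2, -0.2, -90.2]
wrist_force: [-0.8, -0.5, 0.7]
finger_gap: 0.0746
```

>>> {"fn": "servo_tool", "kwargs": {"series": [[0.15,[0,0,0],0],[0.25,[0,0,0],0],[0.35,[0,0,0],0],[0.4,[0,0,0],0],[0.45,[0,0,0],0],[0.5,[0,0,0],0],[0.6,[0,0,0],0],[1,[0,0,0],0]]}}

```text
clock: 46.18
position: [0.5003, 0.2957, 0.0363]
eef_rot: [-89.9, 0.0, -90.1]
wrist_force: [-0.3, -0.3, 1.8]
finger_gap: 0.0412
```

>>> {"fn": "servo_tool", "kwargs": {"series": [[1,[0,0,0],0],[1,[0,0,0],0],[1,[0,0,0],0],[1,[0,0,0],0],[1,[0,0,0],0]]}}

```text
clock: 46.6
position: [0.5003, 0.2957, 0.0363]
eef_rot: [-90.0, 0.0, -90.1]
wrist_force: [-0.3, 0.1, 5.2]
finger_gap: 0.0416
```

>>> {"fn": "servo_tool", "kwargs": {"series": [[1,[0,0,0.05],0],[1,[0,0,0.1],0],[1,[0,0,0.2],0],[1,[0,0,0.25],0],[1,[0,0,0.25],0],[1,[0,0,0.25],0],[1,[0.04,-0.1,0],0],[1,[0.04,-0.2,0],0]]}}

```text
clock: 47.27
position: [0.5087, 0.2666, 0.1474]
eef_rot: [-89.8, 0.1, -89.9]
wrist_force: [0.6, -1.0, -2.1]
finger_gap: 0.0414
```

>>> {"fn": "servo_tool", "kwargs": {"series": [[1,[0.04,-0.3,0],0],[1,[0.04,-0.3,0],0],[1,[0.04,-0.3,0],0],[1,[0.04,-0.3,0],0],[1,[0.04,-0.3,0],0],[1,[0.04,-0.3,0],0],[1,[0.04,-0.3,0],0],[1,[0.03,-0.2,0],0]]}}

```text
clock: 47.93
position: [0.5386, 0.0323, 0.1442]
eef_rot: [-90.1, -0.1, -90.2]
wrist_force: [1.4, -0.7, -1.3]
finger_gap: 0.0415
```

>>> {"fn": "servo_tool", "kwargs": {"series": [[1,[0,-0.16,0],0],[1,[0,0,0],0],[1,[0,0,-0.15],0],[1,[0,0,-0.25],0],[1,[0,0,-0.25],0],[1,[0,0,-0.15],0],[1,[0,0,-0.1],0],[1,[0,0,-0.07],0]]}}

```text
clock: 48.6
position: [0.538, 0.0198, 0.0465]
eef_rot: [-90.2, 0.0, -90.0]
wrist_force: [0.3, -0.5, -0.8]
finger_gap: 0.0418
```

>>> {"fn": "servo_tool", "kwargs": {"series": [[1,[0,0,-0.05],0],[1,[0,0,-0.03],0],[1,[0,0,-0.02],0],[1,[0,0,-0.02],0],[1,[0,0,0],0],[1,[0,0,0],0]]}}

```text
clock: 49.1
position: [0.5395, 0.0194, 0.0374]
eef_rot: [-89.9, -0.0, -90.1]
wrist_force: [-0.5, 0.5, -0.8]
finger_gap: 0.0415
```

>>> {"fn": "servo_tool", "kwargs": {"series": [[1,[0,0,-0.005],0],[1,[0,0,0],0],[1,[0,0,0],0]]}}

```text
clock: 49.35
position: [0.5395, 0.0194, 0.0373]
eef_rot: [-89.9, -0.0, -90.1]
wrist_force: [-1.9, 0.3, 5.7]
finger_gap: 0.0412
```

>>> {"fn": "servo_tool", "kwargs": {"series": [[0.45,[0,0,0],0],[0.35,[0,0,0],0],[0.25,[0,0,0],0],[0.15,[0,0,0],0],[0.15,[0,0,0],0],[0.15,[0,0,0],0],[0.15,[0,0,0.05],0],[0.15,[0,0,0.15],0]]}}

```text
clock: 50.02
position: [0.5375, 0.0195, 0.054]
eef_rot: [-90.3, 0.0, -90.1]
wrist_force: [0.3, -0.2, -0.1]
finger_gap: 0.0748
```

>>> {"fn": "servo_tool", "kwargs": {"series": [[0.15,[0,0,0.3],0],[0.15,[0,0,0.4],0],[0.15,[0,0,0.4],0],[0.15,[0,0,0.3],0],[0.15,[0,0,0.2],0],[0.15,[-0.1,-0.2,0],0],[0.15,[-0.1,-0.3,0],0],[0.15,[-0.1,-0.3,0],0]]}}

```text
clock: 50.68
position: [0.5089, -0.0608, 0.2172]
eef_rot: [-89.9, -0.0, -89.9]
wrist_force: [-0.5, -1.4, 0.2]
finger_gap: 0.0745
```

>>> {"fn": "servo_tool", "kwargs": {"series": [[0.15,[-0.12,-0.3,0],0],[0.15,[-0.12,-0.3,0],0],[0.15,[-0.12,-0.3,0],0],[0.15,[-0.12,-0.3,0],0],[0.15,[-0.12,-0.3,0],0],[0.15,[-0.12,-0.3,0],0],[0.15,[-0.12,-0.3,0],0],[0.15,[-0.12,-0.3,0],0]]}}

```text
clock: 51.35
position: [0.4122, -0.3019, 0.2167]
eef_rot: [-90.0, -0.0, -90.1]
wrist_force: [-0.7, -0.1, -0.5]
finger_gap: 0.0749
```

>>> {"fn": "servo_tool", "kwargs": {"series": [[0.15,[-0.12,-0.3,0],0],[0.15,[-0.12,-0.3,0],0],[0.15,[-0.12,-0.3,0],0],[0.15,[-0.12,-0.3,0],0],[0.15,[-0.1,-0.3,0],0],[0.15,[-0.1,-0.2,0],0],[0.15,[0,0,0],0],[0.15,[0,0,0],0]]}}

```text
clock: 52.02
position: [0.3444, -0.4711, 0.2159]
eef_rot: [-90.0, 0.1, -90.2]
wrist_force: [0.3, 0.8, -0.9]
finger_gap: 0.0748
```

Run:
```python
from h import *
s=state();print(s["position"],s["wrist_force"],s["clock"])
for c in("top","side"):
    im=imaging.snapshot(c);cv2.imwrite(f"pics/{c}9.png",im[:,:,::-1]);h=cv2.cvtColor(im,cv2.COLOR_RGB2HSV)
    for n,x,y,r,z1 in(("tall",.54,.018,.019,.09),("squat",.594,-.037,.025,.062),("bottle",.597,.0745,.016,.078)):
        u=proj(c,[[x,y,z1]])[0];V=h[int(round(u[1])),int(round(u[0])),2]
        g=((h[...,0]>45)&(h[...,0]<85)&(h[...,1]>120)&(h[...,2]>.8*V)).astype(np.uint8)
        k,l,s,ce=cv2.connectedComponentsWithStats(g);i=1+np.argmin(np.linalg.norm(ce[1:]-u,axis=1))
        print(c,n,V,s[i][4],ray(c,*ce[i],z1)[:2].round(4))
    print(c,[[(np.round(d["at"],4),round(d["conf"],2)) for d in pinpoint(c,t)] for t in("weight_center","beaker")])
    s=cv2.resize(im[220:310,240:370] if c=="top" else im[220:345,260:400],None,fx=5,fy=5,interpolation=cv2.INTER_CUBIC)
    cv2.imwrite(f"pics/{c}_crop9.png",s[:,:,::-1])
```

```text
[ 0.34442634 -0.47114529  0.2158999 ] [ 0.29455722  0.80259302 -0.8750831 ] 52.0167
top tall 126 251 [0.5381 0.0194]
top squat 127 426 [ 0.5952 -0.0371]
top bottle 124 170 [0.5941 0.0743]
top [[(array([0.4975, 0.2963, 0.002 ]), 0.7), (array([ 0.5603, -0.2922,  0.0759]), 0.63)], [(array([7.327e-01, 1.943e-01, 3.000e-04]), 0.78)]]
side tall 157 253 [0.5401 0.0183]
side squat 157 353 [ 0.5966 -0.0376]
side bottle 158 200 [0.5962 0.0738]
side [[(array([ 0.5577, -0.2912,  0.0682]), 0.6)], [(array([0.7281, 0.1934, 0.0017]), 0.87)]]
```

View pics/side9.png

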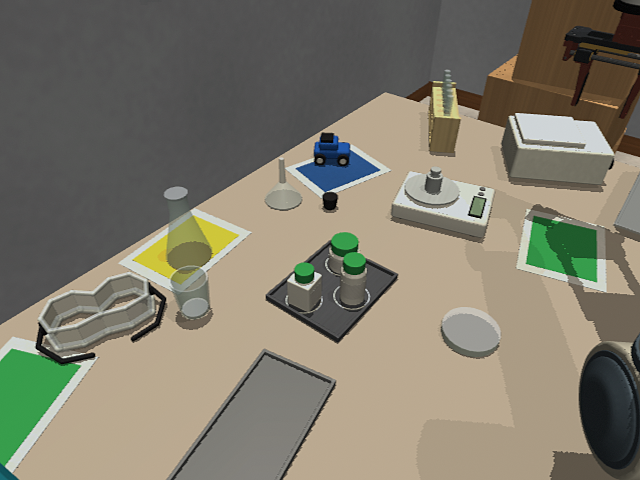

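View pics/top_crop9.png

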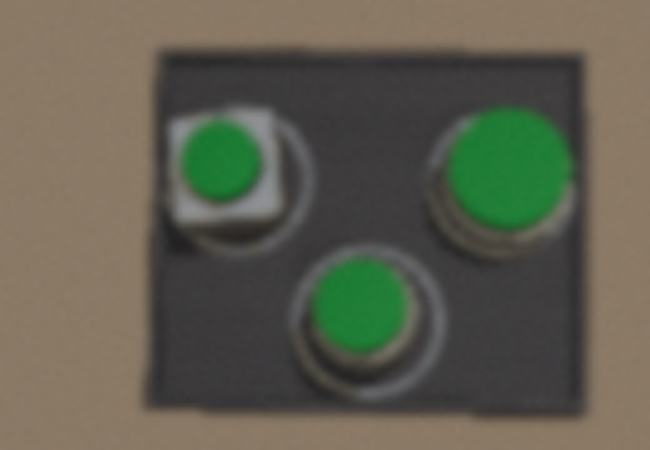

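View pics/side_crop9.png

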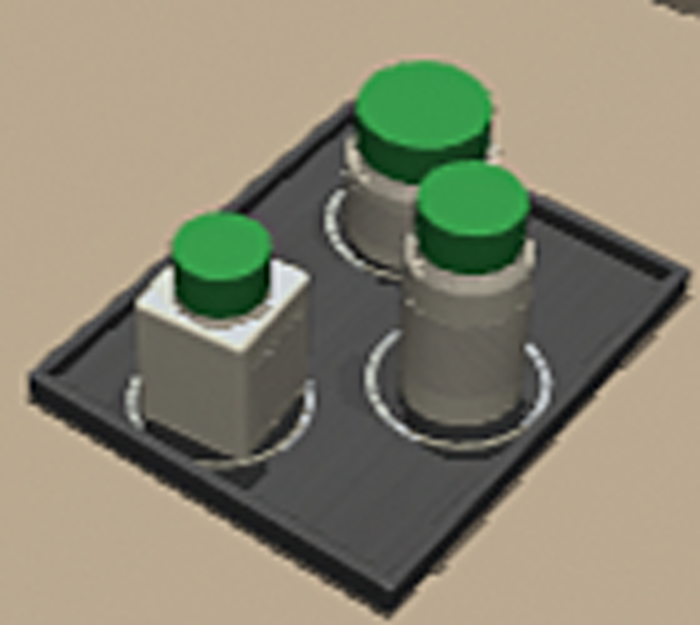

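All three caps are back within about 1 mm of where they started, the weight is mid-pan at (433,180), and the beaker is undisturbed at (190,292). The arm is clear, so I'm handing the job in.

```bash
python3 -c "
from plant import manip
print(manip.hand_in())"
```

```text
the job is handed in; nothing more can be done
None
```

The job is done and handed in at about 52 s of the 141 s allowed. I moved the tall jar, squat jar and square bottle to the side tray. I then set the weight on the balance pan and put the bottle, squat jar and tall jar back in their places.

**Last checks, from both cameras:**
- **Jars and bottle:** all three stand upright, with their caps within about 1 mm of the starting positions.
- **Weight:** it stands upright on the pan, about 1 to 4 mm from its centre by the various estimates. The largest figure came from my ray measurement in the top view.
- **Beaker:** it reads within about 3 mm of its first reading, which is within the network's error. It looks unmoved in the picture.
- **Arm:** it was clear of everything, and the largest wrist force in the move reports was about 6 N.

**Disagreement:** in the final top view the network's best guess for the weight was in the empty tray. Its second guess and the side view both put it on the pan, and the picture confirms that.

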